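# Show a mould core to the optical probe on all sides, then hang it in its bracket

### The job

Lift the three-eared steel mould core out of its washing stand and, holding it upright, show each ear in turn to the optical probe: first the broad ear, then the forked one, then the slim one, each held still for a second with its end pointing straight at the tip of the probe's nose, level with it and about a centimetre away. Then put the core's rod down through the bracket's eyelet until the flange lies flat on the bracket, any way round, lowering it gently rather than letting it drop, and let go. Touch nothing against the probe, and leave the plastic preforms standing where they are.

Things in the scene. Friction and masses are not known exactly. Their poses are not given: they have to be found in the camera images.
- core: steel mould core, upright, 0.4 kg; origin on its axis at the flange's underside, z up. Rod below: 14 dia, 80 long, rounded end. Flange: 44 dia, 8 thick, three ears reaching 45 mm from the axis. Dark round shank to grip: 24 dia, z = 8 to 60 mm (fingertips stay above the flange). Seen from above, broad ear (32 wide) at +x, forked (28 wide) 120 deg counter-clockwise, slim (9 wide) 120 deg clockwise
- broad_end (a point): middle of the outer end of the core's broad ear; 45 mm out from the core's axis and 4 mm above the flange's underside. Its x axis points straight outwards along the ear, z is up along the core.
- forked_end (a point): middle of the outer end of the core's forked ear; 45 mm out from the core's axis and 4 mm above the flange's underside. Its x axis points straight outwards along the ear, z is up along the core.
- slim_end (a point): middle of the outer end of the core's slim ear; 45 mm out from the core's axis and 4 mm above the flange's underside. Its x axis points straight outwards along the ear, z is up along the core.
- stand: fixed white plastic washing stand in which the core starts: an upright open tube 95 mm tall, 52 mm outside and 32 mm inside diameter, on a round foot of 84 mm diameter; origin under its centre. The core's flange lies on the rim.
- probe: fixed optical probe; origin on the bench right under the tip of its nose, which looks along its -x. Level steel barrel, 22 dia, 130 long, from the nose along +x, 170 mm above the bench, tapering to an 8 mm flat tip; black clamp 36 x 34 mm, 100 mm behind the tip, its top 181 mm above the bench; round column below it, foot 100 x 90 mm
- nose (a point): centre of the flat tip of the probe's nose, 170 mm above the bench; x axis points back into the barrel.
- bracket: fixed aluminium bracket; origin on the bench right under its hole. Level plate 106 x 46 mm, 10 thick, top 100 mm above the bench, carried by a column 66 mm from the hole on the +x side, foot 130 x 80 x 10 mm; above the plate only two 4 mm screw heads at the column, beyond the ears' reach
- eyelet (a point): centre of the mouth of the bracket's round hole, level with the plate's top; hole diameter 19 mm, slightly chamfered, open below.
- preform0: clear plastic bottle preform standing neck down, 102 mm tall, 35 mm across its collar, origin under its centre; a bystander.
- preform1: clear plastic bottle preform standing neck down, 102 mm tall, 35 mm across its collar, origin under its centre; a bystander.
- preform2: clear plastic bottle preform standing neck down, 102 mm tall, 35 mm across its collar, origin under its centre; a bystander.
There are look-alikes about, which are no part of the job. Leave any purple look-alike of the probe alone.

How it is judged:
On the way, in this order (a step that is already met when the one before it is completed fails the run):
1. the broad ear's end is held 2 to 25 mm in front of the probe's nose, within 12 mm sideways and in height, pointing at it within 17 degrees, for 0.5 s (x of nose in the frame of broad_end between 0.002 and 0.025 m and y of nose in the frame of broad_end between -0.012 and 0.012 m and z of nose in the frame of broad_end between -0.012 and 0.012 m and angle between the x axis of broad_end and the x axis of probe, either way round below 0.3 rad and linear speed of core below 0.04 m/s and angle between core's own z axis and vertical below 0.25 rad), for 0.5 s.
2. the forked ear's end is held 2 to 25 mm in front of the probe's nose, within 12 mm sideways and in height, pointing at it within 17 degrees, for 0.5 s (x of nose in the frame of forked_end between 0.002 and 0.025 m and y of nose in the frame of forked_end between -0.012 and 0.012 m and z of nose in the frame of forked_end between -0.012 and 0.012 m and angle between the x axis of forked_end and the x axis of probe, either way round below 0.3 rad and linear speed of core below 0.04 m/s and angle between core's own z axis and vertical below 0.25 rad), for 0.5 s.
3. the slim ear's end is held 2 to 25 mm in front of the probe's nose, within 12 mm sideways and in height, pointing at it within 17 degrees, for 0.5 s (x of nose in the frame of slim_end between 0.002 and 0.025 m and y of nose in the frame of slim_end between -0.012 and 0.012 m and z of nose in the frame of slim_end between -0.012 and 0.012 m and angle between the x axis of slim_end and the x axis of probe, either way round below 0.3 rad and linear speed of core below 0.04 m/s and angle between core's own z axis and vertical below 0.25 rad), for 0.5 s.
At the end, for the whole second after the job is handed in: The core hangs at rest in the bracket: its rod through the eyelet (axis within 5 mm of the hole's), upright within 3.4 degrees, its flange lying on the plate within 3 mm, released; the preforms still stand (horizontal distance between core and eyelet below 0.005 m and z of core in the frame of eyelet between -0.003 and 0.003 m and angle between core's own z axis and vertical below 0.06 rad and linear speed of core below 0.02 m/s and angle between each of preform0, preform1, preform2's own z axis and vertical below 0.2 rad); the robot touches nothing.
It fails at once if the probe is touched (over 1 N) (contact force between probe and anything else above 1 N).
It fails at once if the core drops into the eyelet (over 0.4 m/s with its rod in the hole) (horizontal distance between core and eyelet below 0.012 m and z of core in the frame of eyelet below 0.075 m and linear speed of core above 0.4 m/s).
It fails at once if a preform is moved by more than 20 mm or tipped (distance of any of preform0, preform1, preform2 from where it was at the start of the episode above 0.02 m or angle between any of preform0, preform1, preform2's own z axis and vertical above 0.4 rad).
It also fails if it takes over 72 s, if anything falls off the work surface, if the arm or the gripper's body presses on something with over 40 N, if the wrist force passes 120 N, or if a joint passes its speed limit or range.

### The arm

A 6-joint arm with a two-finger parallel gripper is mounted at the origin on the work surface. World frame = base frame: x ahead of the robot, y to its left, z up, the work surface at z = 0. Lengths are in m, angles in rad, forces in N, time in s.
With the tool pointing down it reaches from about 0.3 to 0.95 m from the base axis. Payload 3.1 kg.
Tool frame: the origin (TCP) lies between the finger pads; the fingertips stand 22 mm ahead of it and the grasp point (between the pads) lies 3 mm ahead of it; x points along the fingers, y is the direction in which the jaws open and shut, and the axes are right-handed (so a half turn about x gives the same grasp; the last joint's range is limited). The gripper opens to 85 mm and grips with 20 to 120 N. Pads are 22 mm wide; open, the fingers measure 114 mm over their backs; the gripper's body (76 mm by 85 mm) begins 54 mm behind the grasp point. The pads swing forward as they close: fully open they stand 13 mm farther back than shut.
Start: joints at [-1.206, 0.308, 1.634, -0, 1.2, -0.07], TCP at [0.263, -0.567, 0.253] pointing down, gripper open.
Joint ranges: [-3.06, 3.06], [-0.79, 1.96], [0.05, 2.63], [-1.19, 4.34], [0.05, 2.64], [-2.94, 2.94]. Speed limits (rad/s): [2.79, 2.79, 3.14, 3.14, 3.14, 3.14].

### API

Orientations are given as a rotation vector (axis times angle).
In Python, from plant import bot gives the robot as it stands.
- The arm moves only by the shell command python3 -m inch 'ROWS' [FORCE]. ROWS is JSON, one flat list of numbers, 7 for each row, row after row: the shift along the tool's x, y, z as a fraction of full scale, then the turn, a rotation vector about the tool's x, y, z as a fraction of full scale, then the closure, from -1 (fully open) to 1 (shut). A call has 1 to 12 rows; each row is the pose to reach, as a shift and turn from the pose commanded when the call began, along the tool's axes at that moment, turning the shorter way round; what a row does not reach only later rows make up. Full scale, the value 1, is 300 mm for a shift and 180 degrees for a turn. A row lasts 1/10 s, in which the tool goes at most 50 mm and 8.59 degrees, less where a joint would pass 70% of its speed; a pose out of reach is approached as far as the arm can. A call with a number of a shift or a turn outside -1 to 1 is refused whole. A call with a gripper value outside its range is refused whole. The fingers move at their own pace and stop on an object; FORCE is the grip in N (left out, the last holds). Time passes only in rows, so rows that repeat a pose let the fingers close. It gives the time, the measured TCP pose, the force and the opening at its end, in the units of the state.
- bot.get_state(): the state, without advancing time (a new reading comes with each control period).
- bot.get_image(name): name is "side" or "top"; returns a dict with "image" (480x640x3 uint8, red, green, blue), "z_map" (480x640 float32, m along the optical axis (not along the pixel's ray), 0 where there is no reading), "intrinsics" (3x3 intrinsics, pixels), "k1" (the pictures are not rectified: a ray, as slopes to the right and down, at radius r is drawn at 1 + k1 r^2 times it, then the intrinsics apply), "extrinsics" (4x4, takes a point from camera to world coordinates). Camera axes: x right, y down, z forward; pixel columns grow to the right and rows downward; lengths in m; the calibration is good to about 2 mm. A picture is of the moment at which its call begins.
- bot.close_job(): hands the job in, once; it reports no verdict.
The state is a dict: "time": time; "q": joint angles; "qvel": joint speeds; "joint_efforts": joint torques, N m; "position": TCP position; "eef_rot": TCP orientation; "ft_force": force on the tool from outside, world axes, zero at the start; "wrist_torque": the same for the moment, N m; "finger_gap": finger opening in m.
Only numpy, scipy, OpenCV 4.12 (cv2) and the standard library are available. Lean on these libraries where they do the work, as an engineer would, in place of code of your own. Each camera call takes 0.05 s, during which the arm holds its last target. There are 200 camera calls.

## Working session

There is one attempt and no reset: what is moved stays moved. The work goes in short steps, Python scripts to look and compute and a shell command to move; the robot and the scene stay as the last step left them, time stands still between calls to the robot, and variables do not carry over. Pictures are saved under pics/ and viewed, about 8 in all and at most 12, crops included, and the job is handed in when it is done.

```bash
ls; mkdir -p pics
python3 - <<'E'
from plant import bot
import cv2,numpy as np
s=bot.get_state();print({k:np.round(v,3).tolist() for k,v in s.items()})
for n in("top","side"):
    d=bot.get_image(n);np.savez("pics/%s0.npz"%n,**d);cv2.imwrite("pics/%s0.png"%n,d["image"][...,::-1])
    print(n,d["intrinsics"].tolist(),d["k1"],np.round(d["extrinsics"],3).tolist())
E
```

```text
pics
{'time': 0.0, 'q': [-1.206, 0.309, 1.635, -0.0, 1.2, -0.07], 'qvel': [0.0, 0.0, 0.001, 0.001, 0.001, 0.0], 'joint_efforts': [-0.001, -41.526, -27.667, -0.0, 0.01, 0.0], 'position': [0.263, -0.566, 0.252], 'eef_rot': [1.981, 0.44, -1.982], 'ft_force': [0.481, -0.481, -1.635], 'wrist_torque': [-0.021, -0.019, -0.014], 'finger_gap': 0.085}
top [[475.77170155318424, 0.0, 317.236860501038], [0.0, 475.77170155318424, 242.03931291321197], [0.0, 0.0, 1.0]] -0.00834138111306653 [[0.034, -0.979, 0.201, 0.406], [-0.999, -0.035, 0.001, 0.014], [0.006, -0.2, -0.98, 0.928], [0.0, 0.0, 0.0, 1.0]]
side [[614.7021459690496, 0.0, 309.8154752263638], [0.0, 614.7021459690496, 239.8199945859797], [0.0, 0.0, 1.0]] -0.12487445493139163 [[-0.906, -0.237, 0.351, 0.131], [-0.424, 0.532, -0.733, 0.873], [-0.013, -0.813, -0.582, 0.8], [0.0, 0.0, 0.0, 1.0]]
```

View pics/top0.png

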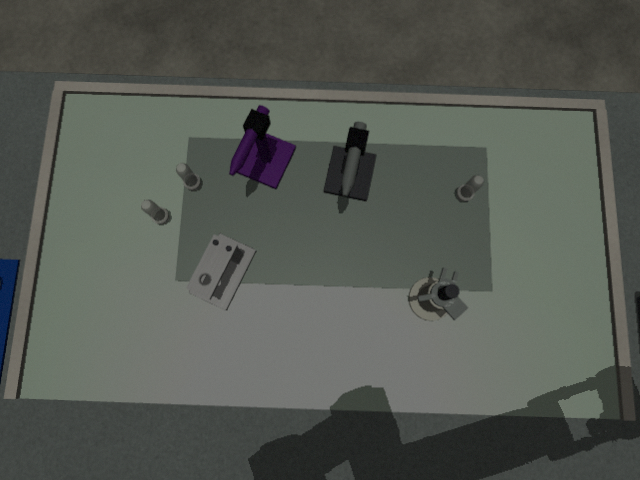

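View pics/side0.png

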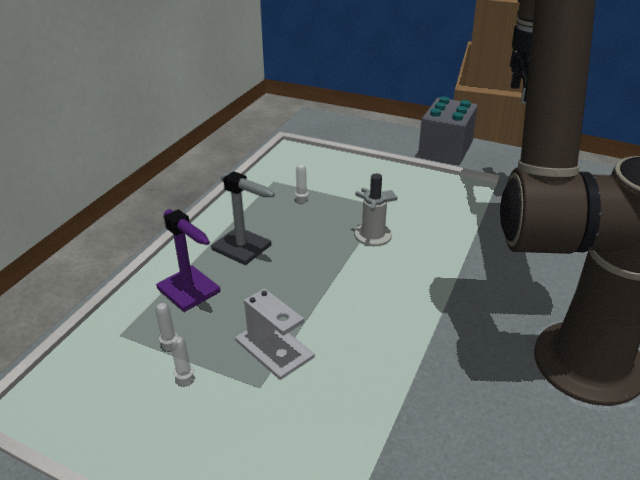

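The top view shows:
- core and stand at about (440,293)
- grey steel probe with its nose at about (348,195), and a purple look-alike at (237,172). The grey one fits "steel barrel, black clamp".
- bracket at (220,270), hole at about (205,280)
- preforms at (188,178), (155,210) and (470,188)

Next I'll measure from depth and enlarge the core and bracket.

```bash
cat > h.py <<'E'
import numpy as np,cv2
def load(f): return dict(np.load(f))
def cloud(d):
    K=d["intrinsics"];k1=float(d["k1"]);v,u=np.mgrid[:480,:640].astype(float)
    x=(u-K[0,2])/K[0,0];y=(v-K[1,2])/K[1,1];xu,yu=x.copy(),y.copy()
    for _ in range(8):
        s=1+k1*(xu**2+yu**2);xu,yu=x/s,y/s
    z=d["z_map"].astype(float);E=d["extrinsics"]
    P=np.stack([xu*z,yu*z,z],-1)@E[:3,:3].T+E[:3,3];P[z<=0]=np.nan
    return P
def proj(d,p):
    E=d["extrinsics"];c=(np.atleast_2d(p)-E[:3,3])@E[:3,:3];r=c[:,:2]/c[:,2:];r=r*(1+float(d["k1"])*(r**2).sum(1,keepdims=True))
    K=d["intrinsics"];return r*[K[0,0],K[1,1]]+[K[0,2],K[1,2]]
def circ(p):
    A=np.c_[2*p,np.ones(len(p))];s=np.linalg.lstsq(A,(p**2).sum(1),rcond=None)[0];return s[:2],np.sqrt(s[2]+s[0]**2+s[1]**2)
E
python3 - <<'E'
from h import *
f=lambda a:np.round(a,4).tolist()
for n,rois in (("top",dict(core=(400,255,480,330),probe=(320,115,385,215),br=(180,225,265,315),p0=(170,155,210,195),p1=(135,195,175,228),p2=(450,170,490,208))),("side",dict(core=(345,165,405,250),probe=(210,165,280,260),br=(230,285,320,380)))):
    d=load("pics/%s0.npz"%n);P=cloud(d)
    for k,(a,b,c,e) in rois.items():
        q=P[b:e,a:c].reshape(-1,3);q=q[np.isfinite(q[:,2])]
        h=np.histogram(q[:,2],bins=np.arange(-.01,.2,.01))[0]
        print(n,k,h.tolist())
        def lev(lo,hi):
            m=q[(q[:,2]>lo)&(q[:,2]<hi)];return m
        if k=="core":
            m=lev(.148,.165);print(" shank top",len(m),f(m.mean(0)) if len(m) else 0)
            m=lev(.107,.165);print(" shank",f(m.mean(0)),f(circ(m[:,:2])[0]),circ(m[:,:2])[1])
            m=lev(.092,.107);print(" flange",f(m.mean(0)),f(m.min(0)),f(m.max(0)))
        if k=="probe":
            m=lev(.155,.2);c=m.mean(0);u,s,vt=np.linalg.svd(m[:,:2]-c[:2],full_matrices=False);t=(m[:,:2]-c[:2])@vt[0];print(" barrel",f(c),f(vt[0]),f(c[:2]+vt[0]*t.min()),f(c[:2]+vt[0]*t.max()),f(m[:,2].max()))
        if k=="br":
            m=lev(.092,.106);print(" plate",f(m.mean(0)),[f(x) for x in cv2.boxPoints(cv2.minAreaRect(m[:,:2].astype(np.float32)))])
        if k[0]=="p" and k!="probe":
            m=lev(.02,.13);print(" pre",f(np.median(m,0)),f(m[:,2].max()))
    if n=="top":
        I=d["image"];A=cv2.resize(I[250:330,395:485],None,fx=5,fy=5,interpolation=3);B=cv2.resize(I[230:310,180:260],(400,400),interpolation=3)
        A=A[:400,:400];cv2.imwrite("pics/crop0.png",cv2.convertScaleAbs(np.hstack([A,B])[...,::-1],alpha=1.4))
E
```

```text
top core [369, 4057, 213, 18, 26, 30, 25, 29, 25, 32, 123, 788, 19, 23, 20, 23, 161, 0, 0, 0]
 shank top 164 [0.4903, -0.2067, 0.1557]
 shank [0.4883, -0.2047, 0.1436] [0.4838, -0.2116] 0.013751344586554415
 flange [0.487, -0.2102, 0.103] [0.448, -0.2492, 0.0923] [0.5362, -0.1633, 0.107]
top probe [386, 3481, 1498, 1, 0, 0, 0, 0, 0, 0, 0, 0, 0, 0, 0, 0, 8, 22, 420, 659]
 barrel [0.7102, -0.0415, 0.1796] [-0.9838, 0.1794] [0.7687, -0.0522] [0.6402, -0.0287] 0.1868
top br [491, 4509, 948, 15, 15, 15, 18, 16, 13, 18, 445, 1118, 0, 0, 0, 0, 0, 0, 0, 0]
 plate [0.5247, 0.1977, 0.1008] [[0.4666000008583069, 0.1981000006198883], [0.564300000667572, 0.15610000491142273], [0.5828999876976013, 0.19920000433921814], [0.4851999878883362, 0.24130000174045563]]
top p0 [149, 1049, 3, 98, 30, 20, 27, 29, 33, 33, 90, 36, 0, 0, 0, 0, 0, 0, 0, 0]
 pre [0.6996, 0.2636, 0.0677] 0.1049
top p1 [95, 805, 5, 99, 26, 26, 31, 27, 28, 43, 87, 41, 0, 0, 0, 0, 0, 0, 0, 0]
 pre [0.6287, 0.3196, 0.0685] 0.1055
top p2 [88, 1010, 9, 99, 30, 27, 27, 29, 29, 38, 84, 40, 0, 0, 0, 0, 0, 0, 0, 0]
 pre [0.6958, -0.2713, 0.0663] 0.1042
side core [1006, 2589, 135, 84, 87, 88, 92, 82, 99, 74, 152, 344, 48, 44, 47, 46, 62, 0, 0, 0]
 shank top 70 [0.4904, -0.2047, 0.1533]
 shank [0.4893, -0.2019, 0.1342] [0.4879, -0.2073] 0.01060325550063096
 flange [0.4887, -0.2068, 0.1011] [0.4486, -0.2467, 0.092] [0.5385, -0.1605, 0.107]
side probe [964, 3051, 1108, 39, 36, 36, 42, 42, 41, 42, 36, 47, 36, 41, 38, 26, 52, 143, 381, 130]
 barrel [0.7115, -0.0352, 0.174] [-0.9888, 0.1491] [0.7709, -0.0442] [0.6404, -0.0245] 0.1837
side br [1388, 4641, 663, 97, 90, 77, 75, 50, 45, 42, 837, 518, 0, 0, 0, 0, 0, 0, 0, 0]
 plate [0.524, 0.2016, 0.0992] [[0.46549999713897705, 0.19769999384880066], [0.5685999989509583, 0.1542000025510788], [0.5875999927520752, 0.19920000433921814], [0.484499990940094, 0.24269999563694]]
```

View pics/crop0.png

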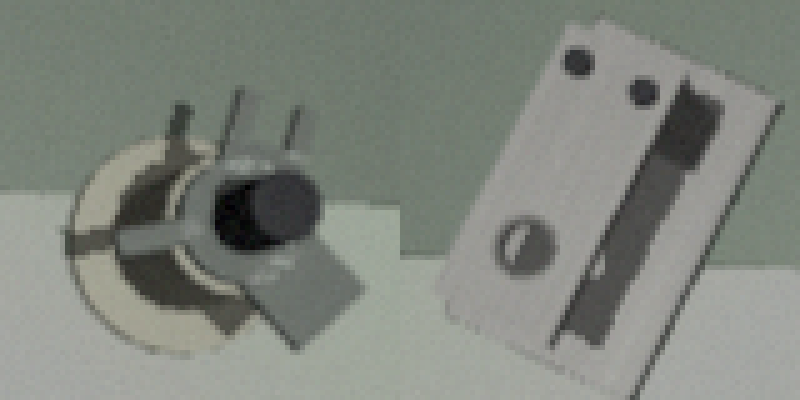

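Broad ear is lower right, forked points up and slim points left in the crop, which matches the description. Now I'll fit the core's yaw, the hole and the probe axis, and work out the wrist budget.

```bash
cat >> h.py <<'E'
from scipy.spatial.transform import Rotation as Ro
def go(x,y,z,yaw,s=None):
    "fractions for going to TCP x,y,z, tool down, jaw (tool y) heading yaw deg"
    from plant import bot
    s=s or bot.get_state();R=Ro.from_rotvec(s["eef_rot"]).as_matrix();p=np.array(s["position"])
    a=np.radians(yaw);tx=np.array([0,0,-1.]);ty=np.array([np.cos(a),np.sin(a),0]);T=np.c_[tx,ty,np.cross(tx,ty)]
    print("yaw now",round(np.degrees(np.arctan2(R[1,1],R[0,1])),2),"q6",np.round(s["q"][5],3),"shift",np.round(R.T@(np.array([x,y,z])-p)/.3,4).tolist(),"turn",np.round(Ro.from_matrix(R.T@T).as_rotvec()/np.pi,4).tolist())
E
python3 - <<'E'
from h import *
from scipy.optimize import minimize
f=lambda a:np.round(a,4).tolist()
def mask(p):  # core outline membership, local coords
    r=np.hypot(*p.T);m=r<.022
    for ang,w in((0,.032),(120,.028),(-120,.009)):
        a=np.radians(ang);u=p@[np.cos(a),np.sin(a)];v=p@[-np.sin(a),np.cos(a)]
        e=(u>0)&(u<.045)&(abs(v)<w/2)
        if ang==120:e&=~((u>.03)&(abs(v)<.008))
        m|=e
    return m
def ray(d,uv,z):
    K=d["intrinsics"];x=(np.array(uv,float)-K[:2,2])/[K[0,0],K[1,1]];xu=x.copy()
    for _ in range(8): xu=x/(1+float(d["k1"])*(xu**2).sum())
    E=d["extrinsics"];v=E[:3,:3]@[xu[0],xu[1],1];return E[:3,3]+v*(z-E[2,3])/v[2]
for n,roi,hole in(("top",(400,255,480,330),(205,279.4)),("side",(345,165,405,250),(283,317))):
    d=load("pics/%s0.npz"%n);P=cloud(d);a,b,c,e=roi;q=P[b:e,a:c].reshape(-1,3)
    fl=q[(q[:,2]>.099)&(q[:,2]<.108)][:,:2]
    best=(-1,)
    for x in np.arange(.482,.4961,.001):
      for y in np.arange(-.213,-.199,.001):
        for t in range(0,360,3):
            a=np.radians(t);l=(fl-[x,y])@np.array([[np.cos(a),-np.sin(a)],[np.sin(a),np.cos(a)]])
            sc=mask(l).mean()-.15*(np.hypot(*l.T)<.011).mean()
            if sc>best[0]:best=(sc,x,y,t)
    tie=best
    print(n,"fit",best,"hole",f(ray(d,hole,.1)))
    E0=P[115:215,320:385].reshape(-1,3) if n=="top" else P[165:260,210:280].reshape(-1,3)
    m=E0[(E0[:,2]>.16)&(E0[:,2]<.2)&(E0[:,0]<.715)];c=m.mean(0)
    cf=np.polyfit(m[:,0],m[:,1],1);print(" probe axis heading",np.degrees(np.arctan(cf[0])),"y at .64",np.polyval(cf,.64),"min",f(m[np.argsort(m[:,0])[:6]]))
E
python3 -c "
from h import *
go(.489,-.2055,.25,0)"
```

```text
top fit (np.float64(0.9427756653992395), np.float64(0.491), np.float64(-0.208), 222) hole [0.5017, 0.2082, 0.1]
 probe axis heading -9.769140936159916 y at .64 -0.029191823516542217 min [[0.6395, -0.0322, 0.1736], [0.6404, -0.0307, 0.1705], [0.6407, -0.0275, 0.1692], [0.6409, -0.0255, 0.1741], [0.6409, -0.0292, 0.1688], [0.641, -0.0321, 0.1744]]
side fit (np.float64(0.8653203342618384), np.float64(0.491), np.float64(-0.205), 222) hole [0.5004, 0.2096, 0.1]
 probe axis heading -7.428062098797498 y at .64 -0.02539700305721511 min [[0.6411, -0.02, 0.1747], [0.6427, -0.0308, 0.1683], [0.6428, -0.0267, 0.1683], [0.643, -0.0277, 0.1746], [0.643, -0.0274, 0.1701], [0.6435, -0.0324, 0.1695]]
yaw now -65.09 q6 -0.07 shift [0.009, -0.7731, -1.1897] turn [-0.3616, -0.0004, 0.0006]
```

Core is at about (0.491,-0.2065) with the broad ear heading -138°. The nose is at (0.641,-0.0275), its axis heading about -9°, and the hole is at (0.501,0.209). I'll grip with jaw yaw -11° so the wrist turns through about ±120° for the three shows.

```bash
python3 -m inch '[0,-0.4,-0.6,-0.3,0,0,-1, 0,-0.4,-0.6,-0.3,0,0,-1, 0,-0.4,-0.6,-0.3,0,0,-1, 0,-0.4,-0.6,-0.3,0,0,-1, 0,-0.4,-0.6,-0.3,0,0,-1, 0,-0.4,-0.6,-0.3,0,0,-1, 0,-0.4,-0.6,-0.3,0,0,-1, 0,-0.4,-0.6,-0.3,0,0,-1]' 60; python3 -c "
from h import *
go(.491,-.2065,.2,-11)"
```

```text
time: 0.9
position: [0.3759, -0.3816, 0.2528]
eef_rot: [1.35, 1.113, -1.35]
ft_force: [-0.5, 0.8, -0.1]
finger_gap: 0.0857
yaw now -11.05 q6 -0.681 shift [0.1763, 0.2646, -0.6462] turn [-0.0003, -0.0002, 0.0002]
```

```bash
python3 -m inch '[0.17,0.265,-0.646,0,0,0,-1, 0.17,0.265,-0.646,0,0,0,-1, 0.17,0.265,-0.646,0,0,0,-1, 0.17,0.265,-0.646,0,0,0,-1, 0.17,0.265,-0.646,0,0,0,-1, 0.17,0.265,-0.646,0,0,0,-1, 0.17,0.265,-0.646,0,0,0,-1]'
python3 - <<'E'
from h import *
from plant import bot
go(.491,-.2065,.133,-11)
o=[]
for n,(a,b,c,e) in(("top",(390,220,510,340)),("side",(320,110,440,230))):
    d=bot.get_image(n);np.savez("pics/%s1.npz"%n,**d);o.append(cv2.resize(d["image"][b:e,a:c],(400,400),interpolation=3))
    print(n,proj(d,[[.491,-.2065,.155]]))
cv2.imwrite("pics/v1.png",cv2.convertScaleAbs(np.hstack(o)[...,::-1],alpha=1.4))
E
```

```text
time: 1.6
position: [0.491, -0.208, 0.2023]
eef_rot: [1.349, 1.111, -1.351]
ft_force: [0.2, -0.5, 0.7]
finger_gap: 0.0855
yaw now -11.08 q6 -0.288 shift [0.2309, -0.0008, -0.0051] turn [-0.0005, 0.0003, 0.0002]
top [[451.16605515 290.55744807]]
side [[375.91019266 175.85640709]]
```

View pics/v1.png

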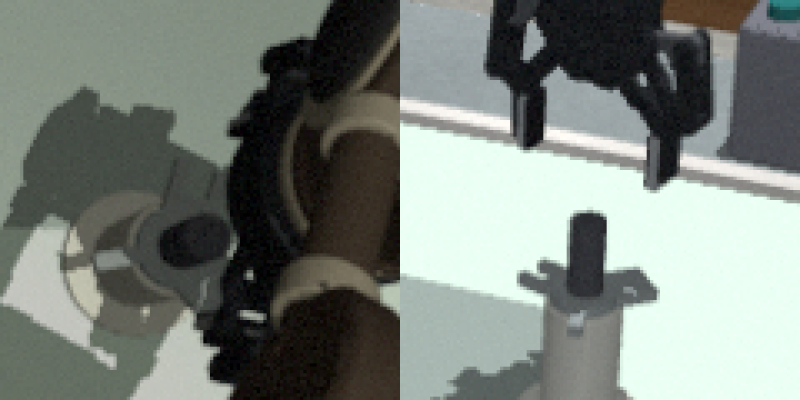

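The side crop shows the jaws straddling the shank evenly, with tips at (528,145) and (655,185) and the shank at x≈588. Descend and close.

```bash
python3 -m inch '[0.08,0,-0.004,0,0,0,-1, 0.15,0,-0.004,0,0,0,-1, 0.2,0,-0.004,0,0,0,-1, 0.232,0,-0.004,0,0,0,-1, 0.232,0,-0.004,0,0,0,-1, 0.232,0,-0.004,0,0,0,1, 0.232,0,-0.004,0,0,0,1, 0.232,0,-0.004,0,0,0,1, 0.232,0,-0.004,0,0,0,1, 0.232,0,-0.004,0,0,0,1, 0.232,0,-0.004,0,0,0,1, 0.232,0,-0.004,0,0,0,1]' 70
```

```text
time: 2.9
position: [0.4921, -0.2064, 0.1335]
eef_rot: [1.35, 1.11, -1.349]
ft_force: [-0.3, 0.9, 5.7]
finger_gap: 0.0221
```

```bash
python3 -m inch '[0,0,0,0,0,0,1, 0,0,0,0,0,0,1, -0.03,0,0,0,0,0,1, -0.08,0,0,0,0,0,1, -0.13,0,0,0,0,0,1, -0.18,0,0,0,0,0,1, -0.23,0,0,0,0,0,1, -0.28,0,0,0,0,0,1, -0.33,0,0,0,0,0,1, -0.36,0,0,0,0,0,1, -0.36,0,0,0,0,0,1, -0.36,0,0,0,0,0,1]' 90
python3 - <<'E'
from h import *
from plant import bot
print(bot.get_state()["finger_gap"])
go(.544,-.0125,.24,118)
d=bot.get_image("side");np.savez("pics/side2.npz",**d);cv2.imwrite("pics/v2.png",cv2.convertScaleAbs(cv2.resize(d["image"][100:260,300:460],(480,480),interpolation=3)[...,::-1],alpha=1.4))
E
```

```text
time: 4.1
position: [0.4908, -0.2058, 0.2398]
eef_rot: [1.35, 1.113, -1.351]
ft_force: [0.3, -0.1, -4.4]
finger_gap: 0.0221
0.022074549155661795
yaw now -11.08 q6 -0.285 shift [-0.0004, 0.05, -0.6664] turn [-0.7171, -0.0006, 0.0001]
```

View pics/v2.png

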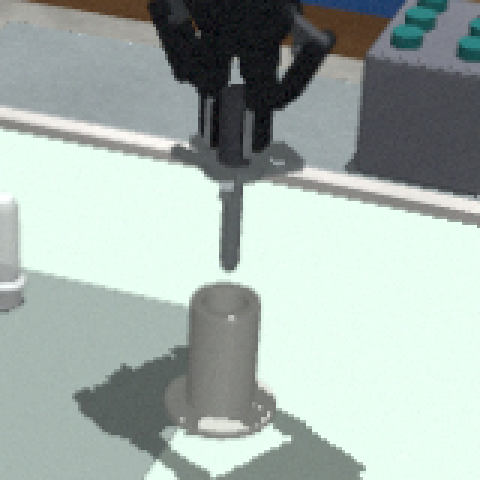

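The core hangs upright from the jaws with the rod end clear of the tube. Next I move to a standoff in front of the probe while turning.

```bash
python3 -m inch '[0,0.003,-0.03,-0.03,0,0,1, 0,0.01,-0.1,-0.07,0,0,1, 0,0.015,-0.18,-0.11,0,0,1, 0,0.02,-0.26,-0.15,0,0,1, 0,0.025,-0.34,-0.19,0,0,1, 0,0.03,-0.42,-0.23,0,0,1, 0,0.035,-0.5,-0.27,0,0,1, 0,0.04,-0.57,-0.31,0,0,1, 0,0.045,-0.62,-0.35,0,0,1, 0,0.05,-0.65,-0.39,0,0,1, 0,0.05,-0.666,-0.42,0,0,1, 0,0.05,-0.666,-0.44,0,0,1]'; python3 -c "
from h import *
go(.543,-.0125,.2045,118)"
```

```text
time: 5.35
position: [0.5438, -0.012, 0.2391]
eef_rot: [0.297, 1.553, -0.296]
ft_force: [0.0, -0.7, -3.4]
finger_gap: 0.0223
yaw now 68.36 q6 -1.295 shift [0.1155, -0.0026, -0.0017] turn [-0.2758, -0.0009, -0.0002]
```

```bash
python3 -m inch '[0.02,0,0,-0.03,0,0,1, 0.05,0,0,-0.07,0,0,1, 0.08,0,0,-0.11,0,0,1, 0.1,0,0,-0.15,0,0,1, 0.115,0,0,-0.19,0,0,1, 0.115,0,0,-0.23,0,0,1, 0.115,0,0,-0.26,0,0,1, 0.115,0,0,-0.276,0,0,1, 0.115,0,0,-0.276,0,0,1, 0.115,0,0,-0.276,0,0,1]'
python3 - <<'E'
from h import *
from plant import bot
go(.586,-.0188,.2045,118)
o=[]
for n,(a,b,c,e) in(("top",(290,120,410,240)),("side",(210,120,330,240))):
    d=bot.get_image(n);np.savez("pics/%s3.npz"%n,**d);o.append(cv2.resize(d["image"][b:e,a:c],(400,400),interpolation=3))
    P=cloud(d)[b:e,a:c].reshape(-1,3)
    m=P[(P[:,2]>.163)&(P[:,2]<.18)&(P[:,0]<.605)];c0=[.543,-.0125];r=np.hypot(*(m[:,:2]-c0).T)
    t=m[(r>.025)&(r<.05)];an=np.degrees(np.arctan2(t[:,1]+.0125,t[:,0]-.543))
    print(n,len(m),np.histogram(an,bins=np.arange(-180,181,15))[0],"zmed",np.median(t[:,2]), "broad mid",t[abs(an)<40].mean(0))
cv2.imwrite("pics/v3.png",cv2.convertScaleAbs(np.hstack(o)[...,::-1],alpha=1.5))
E
```

```text
time: 6.35
position: [0.544, -0.0129, 0.2052]
eef_rot: [-0.379, 1.539, 0.38]
ft_force: [-1.1, -0.1, -3.2]
finger_gap: 0.0221
yaw now 117.72 q6 -2.158 shift [0.0022, -0.0825, 0.1148] turn [-0.0015, -0.0005, -0.0003]
top 0 [0 0 0 0 0 0 0 0 0 0 0 0 0 0 0 0 0 0 0 0 0 0 0 0] zmed nan broad mid [nan nan nan]
side 486 [ 0  0  5 11  4  0  0  0  0  9 30 32 52 28  1  0  0 16 39 19 31  0  0  0] zmed 0.17412377400740897 broad mid [ 0.57858424 -0.01330264  0.17386544]
  return _methods._mean(a, axis=axis, dtype=dtype,
  ret = ret.dtype.type(ret / rcount)
<stdin>:10: RuntimeWarning: Mean of empty slice.
  ret = um.true_divide(
```

View pics/v3.png

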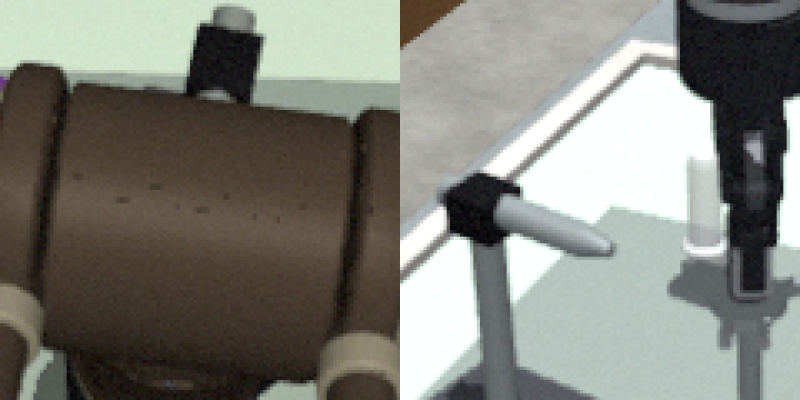

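The broad ear faces the nose, with the nose tip at (612,248) in the crop and the ear to its right. The forked ear is at lower right and the heights match. One quick yaw fit before I close in.

```bash
cat >> h.py <<'E'
def fit(m,c0,t0,w=.006):
    best=(-9,)
    for x in np.arange(c0[0]-w,c0[0]+w+1e-6,.001):
      for y in np.arange(c0[1]-w,c0[1]+w+1e-6,.001):
        for t in range(t0-24,t0+25,2):
            a=np.radians(t);p=(m-[x,y])@np.array([[np.cos(a),-np.sin(a)],[np.sin(a),np.cos(a)]])
            k=np.hypot(*p.T)<.022
            for ang,wd in((0,.032),(120,.028),(-120,.009)):
                b=np.radians(ang);u=p@[np.cos(b),np.sin(b)];v=p@[-np.sin(b),np.cos(b)];k|=(u>0)&(u<.045)&(abs(v)<wd/2)
            s=k.mean()-1e-3*np.hypot(x-c0[0],y-c0[1])/w
            if s>best[0]:best=(s,x,y,t)
    return np.round(best,4).tolist()
E
python3 - <<'E'
from h import *
P=cloud(load("pics/side3.npz"))[120:240,210:330].reshape(-1,3)
m=P[(P[:,2]>.171)&(P[:,2]<.178)&(P[:,0]<.605)&(P[:,0]>.49)]
print(len(m),fit(m[:,:2],(.544,-.0129),-9))
q=cloud(load("pics/side0.npz"))[165:250,345:405].reshape(-1,3);q=q[(q[:,2]>.1)&(q[:,2]<.107)];print(fit(q[:,:2],(.491,-.2065),-138))
E
```

```text
395 [0.9414, 0.545, -0.0109, -9.0]
[0.9053, 0.491, -0.2055, -138.0]
```

```bash
python3 -m inch '[0,-0.015,0.02,0,0,0,1, 0,-0.03,0.042,0,0,0,1, 0,-0.045,0.063,0,0,0,1, 0,-0.06,0.084,0,0,0,1, 0,-0.07,0.1,0,0,0,1, 0,-0.078,0.109,0,0,0,1, 0,-0.0815,0.1145,0,0,0,1, 0,-0.0815,0.1145,0,0,0,1, 0,-0.0815,0.1145,0,0,0,1, 0,-0.0815,0.1145,0,0,0,1, 0,-0.0815,0.1145,0,0,0,1, 0,-0.0815,0.1145,0,0,0,1]'
python3 - <<'E'
from h import *
from plant import bot
o=[]
for n,(a,b,c,e) in(("side",(220,140,320,240)),):
    d=bot.get_image(n);np.savez("pics/%s4.npz"%n,**d);o.append(cv2.resize(d["image"][b:e,a:c],(500,500),interpolation=3))
    P=cloud(d)[b:e,a:c].reshape(-1,3);m=P[(P[:,2]>.171)&(P[:,2]<.178)&(P[:,0]<.635)&(P[:,0]>.53)];print(fit(m[:,:2],(.587,-.017),-9))
cv2.imwrite("pics/v4.png",cv2.convertScaleAbs(np.hstack(o)[...,::-1],alpha=1.5))
E
```

```text
time: 7.65
position: [0.5863, -0.0185, 0.2062]
eef_rot: [-0.38, 1.537, 0.38]
ft_force: [-0.1, 0.3, -3.9]
finger_gap: 0.0222
[0.8975, 0.587, -0.016, -9.0]
```

View pics/v4.png

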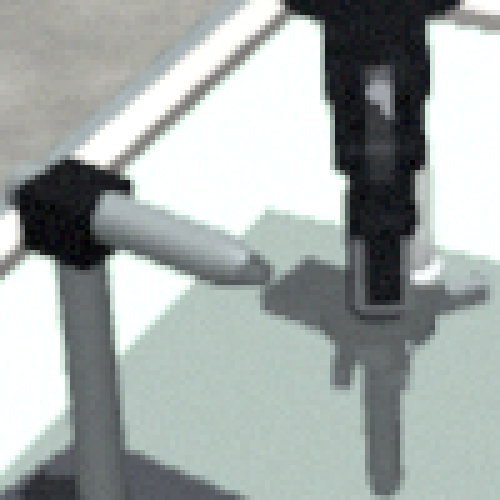

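The broad ear's end points at the nose, tip (265,270), with about a 1 cm gap and no contact. Hold a bit longer, then back off and turn 120° for the forked ear.

```bash
python3 -m inch '[0,0,0,0,0,0,1, 0,0,0,0,0,0,1, 0,0,0,0,0,0,1, 0,0,0,0,0,0,1, 0,0,0,0,0,0,1, 0,0,0,0,0,0,1, 0,0.015,-0.02,0,0,0,1, 0,0.035,-0.05,0,0,0,1, 0,0.055,-0.078,0,0,0,1, 0,0.072,-0.1,0,0,0,1, 0,0.0815,-0.1145,0,0,0,1, 0,0.0815,-0.1145,0,0,0,1]' && python3 -m inch '[0,0,0,0.03,0,0,1, 0,0,0,0.07,0,0,1, 0,0,0,0.11,0,0,1, 0,0,0,0.15,0,0,1, 0,0,0,0.19,0,0,1, 0,0,0,0.23,0,0,1, 0,0,0,0.27,0,0,1, 0,0,0,0.31,0,0,1, 0,0,0,0.35,0,0,1, 0,0,0,0.38,0,0,1, 0,0,0,0.4,0,0,1, 0,0,0,0.4,0,0,1]' && python3 -m inch '[0,0,0,0.03,0,0,1, 0,0,0,0.07,0,0,1, 0,0,0,0.11,0,0,1, 0,0,0,0.15,0,0,1, 0,0,0,0.19,0,0,1, 0,0,0,0.23,0,0,1, 0,0,0,0.26,0,0,1, 0,0,0,0.267,0,0,1, 0,0,0,0.267,0,0,1, 0,0,0,0.267,0,0,1]';  python3 - <<'E'
from h import *
from plant import bot
go(.5863,-.0188,.205,-2)
d=bot.get_image("side");P=cloud(d)[120:240,210:330].reshape(-1,3)
m=P[(P[:,2]>.171)&(P[:,2]<.178)&(P[:,0]<.605)&(P[:,0]>.49)]
print(len(m),fit(m[:,:2],(.545,-.0109),-129))
E
```

```text
time: 8.9
position: [0.5436, -0.0128, 0.2062]
eef_rot: [-0.38, 1.537, 0.381]
ft_force: [0.2, -0.6, -3.9]
finger_gap: 0.0225
time: 10.1
position: [0.5451, -0.013, 0.2064]
eef_rot: [0.603, 1.485, -0.603]
ft_force: [-0.9, -1.1, -3.5]
finger_gap: 0.0222
time: 11.1
position: [0.5447, -0.013, 0.2062]
eef_rot: [1.237, 1.191, -1.237]
ft_force: [-0.1, 0.3, -4.4]
finger_gap: 0.0223
yaw now -2.17 q6 -0.066 shift [0.0041, 0.1392, 0.0142] turn [-0.0009, -0.0, -0.0001]
316 [0.9459, 0.543, -0.0109, -129.0]
```

```bash
python3 -m inch '[0.002,0.03,0.003,0,0,0,1, 0.004,0.06,0.006,0,0,0,1, 0.004,0.09,0.009,0,0,0,1, 0.004,0.115,0.012,0,0,0,1, 0.004,0.13,0.014,0,0,0,1, 0.004,0.139,0.014,0,0,0,1, 0.004,0.139,0.014,0,0,0,1, 0.004,0.139,0.014,0,0,0,1, 0.004,0.139,0.014,0,0,0,1, 0.004,0.139,0.014,0,0,0,1, 0.004,0.139,0.014,0,0,0,1, 0.004,0.139,0.014,0,0,0,1]'
python3 - <<'E'
from h import *
from plant import bot
d=bot.get_image("side");a,b,c,e=220,140,320,240
P=cloud(d)[b:e,a:c].reshape(-1,3);m=P[(P[:,2]>.171)&(P[:,2]<.178)&(P[:,0]<.635)&(P[:,0]>.53)];print(fit(m[:,:2],(.587,-.017),-129))
cv2.imwrite("pics/v5.png",cv2.convertScaleAbs(cv2.resize(d["image"][b:e,a:c],(500,500),interpolation=3)[...,::-1],alpha=1.5))
E
```

```text
time: 12.35
position: [0.586, -0.0188, 0.205]
eef_rot: [1.238, 1.19, -1.238]
ft_force: [0.1, 0.7, -3.7]
finger_gap: 0.0224
[0.9423, 0.585, -0.018, -129.0]
```

View pics/v5.png

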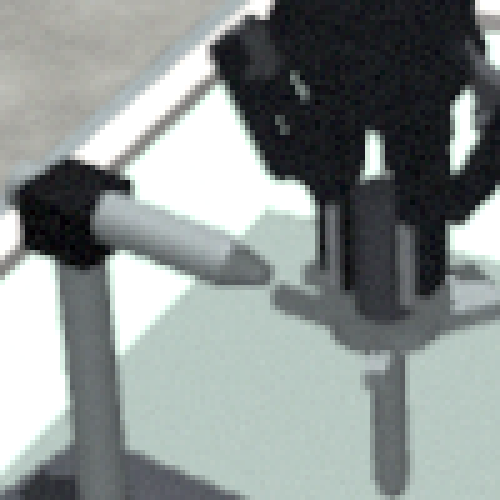

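The forked ear's prongs, at (290,295) and (312,275), face the nose tip at (268,275) without touching. Hold, back off, turn to the slim ear and advance.

```bash
python3 -m inch '[0,0,0,0,0,0,1, 0,0,0,0,0,0,1, 0,0,0,0,0,0,1, 0,0,0,0,0,0,1, 0,0,0,0,0,0,1, 0,0,0,0,0,0,1, 0,-0.03,-0.003,0,0,0,1, 0,-0.065,-0.006,0,0,0,1, 0,-0.1,-0.01,0,0,0,1, 0,-0.13,-0.013,0,0,0,1, 0,-0.139,-0.014,0,0,0,1, 0,-0.139,-0.014,0,0,0,1]' && python3 -m inch '[0,0,0,0.03,0,0,1, 0,0,0,0.07,0,0,1, 0,0,0,0.11,0,0,1, 0,0,0,0.15,0,0,1, 0,0,0,0.19,0,0,1, 0,0,0,0.23,0,0,1, 0,0,0,0.27,0,0,1, 0,0,0,0.31,0,0,1, 0,0,0,0.35,0,0,1, 0,0,0,0.38,0,0,1, 0,0,0,0.4,0,0,1, 0,0,0,0.4,0,0,1]' && python3 -m inch '[0,0,0,0.03,0,0,1, 0,0,0,0.07,0,0,1, 0,0,0,0.11,0,0,1, 0,0,0,0.15,0,0,1, 0,0,0,0.19,0,0,1, 0,0,0,0.23,0,0,1, 0,0,0,0.26,0,0,1, 0,0,0,0.267,0,0,1, 0,0,0,0.267,0,0,1, 0,0,0,0.267,0,0,1]';  python3 - <<'E'
from h import *
from plant import bot
go(.586,-.0188,.205,-122)
d=bot.get_image("side");P=cloud(d)[120:240,210:330].reshape(-1,3)
m=P[(P[:,2]>.171)&(P[:,2]<.178)&(P[:,0]<.605)&(P[:,0]>.49)]
print(len(m),fit(m[:,:2],(.545,-.0109),111))
E
```

```text
time: 13.6
position: [0.5441, -0.0128, 0.2051]
eef_rot: [1.238, 1.19, -1.238]
ft_force: [0.1, -0.0, -3.7]
finger_gap: 0.0222
time: 14.8
position: [0.5452, -0.013, 0.2052]
eef_rot: [2.075, 0.286, -2.073]
ft_force: [-1.0, -1.3, -4.7]
finger_gap: 0.0222
time: 15.8
position: [0.5447, -0.013, 0.205]
eef_rot: [-1.903, 0.55, 1.903]
ft_force: [0.7, -0.1, -4.5]
finger_gap: 0.0222
yaw now -122.23 q6 2.03 shift [0.0001, -0.057, -0.1267] turn [-0.0013, -0.0001, 0.0]
376 [0.9596, 0.542, -0.0099, 111.0]
```

```bash
python3 -m inch '[0,-0.013,-0.028,0,0,0,1, 0,-0.026,-0.056,0,0,0,1, 0,-0.038,-0.085,0,0,0,1, 0,-0.049,-0.108,0,0,0,1, 0,-0.055,-0.121,0,0,0,1, 0,-0.057,-0.127,0,0,0,1, 0,-0.057,-0.127,0,0,0,1, 0,-0.057,-0.127,0,0,0,1, 0,-0.057,-0.127,0,0,0,1, 0,-0.057,-0.127,0,0,0,1, 0,-0.057,-0.127,0,0,0,1, 0,-0.057,-0.127,0,0,0,1]'
python3 - <<'E'
from h import *
from plant import bot
d=bot.get_image("side");a,b,c,e=220,140,320,240
P=cloud(d)[b:e,a:c].reshape(-1,3);m=P[(P[:,2]>.171)&(P[:,2]<.178)&(P[:,0]<.635)&(P[:,0]>.53)];print(fit(m[:,:2],(.587,-.017),111))
cv2.imwrite("pics/v6.png",cv2.convertScaleAbs(cv2.resize(d["image"][b:e,a:c],(500,500),interpolation=3)[...,::-1],alpha=1.5))
E
```

```text
time: 17.05
position: [0.5859, -0.0188, 0.2051]
eef_rot: [-1.902, 0.551, 1.902]
ft_force: [1.1, -0.3, -3.8]
finger_gap: 0.0222
[0.9496, 0.584, -0.017, 111.0]
```

View pics/v6.png

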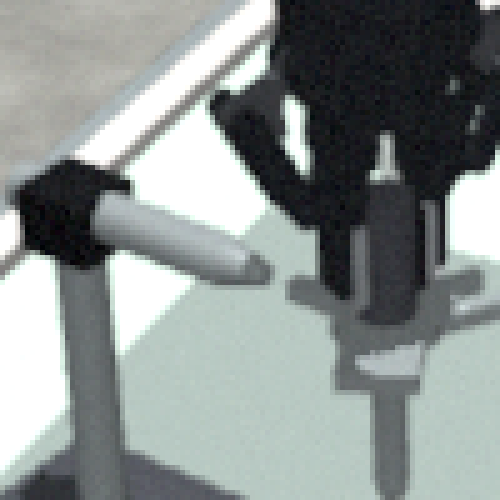

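The slim ear's end at (290,288) points at the nose tip at (268,272), with a clear gap. Hold, back off, raise, and go over the eyelet.

```bash
python3 -m inch '[0,0,0,0,0,0,1, 0,0,0,0,0,0,1, 0,0,0,0,0,0,1, 0,0,0,0,0,0,1, 0,0,0,0,0,0,1, 0,0,0,0,0,0,1, 0,0.013,0.028,0,0,0,1, 0,0.028,0.06,0,0,0,1, -0.02,0.043,0.093,0,0,0,1, -0.07,0.054,0.12,0,0,0,1, -0.12,0.057,0.127,0,0,0,1, -0.15,0.057,0.127,0,0,0,1]';  python3 - <<'E'
from h import *
go(.501,.209,.25,-62)
E
```

```text
time: 18.3
position: [0.5449, -0.0129, 0.2523]
eef_rot: [-1.905, 0.55, 1.898]
ft_force: [0.5, -1.1, -3.2]
finger_gap: 0.0221
yaw now -122.32 q6 2.031 shift [0.0069, -0.5468, 0.5192] turn [-0.3351, -0.0011, -0.0001]
```

```bash
python3 -m inch '[0,-0.03,0.03,-0.03,0,0,1, 0,-0.08,0.08,-0.06,0,0,1, 0,-0.14,0.13,-0.1,0,0,1, 0,-0.2,0.19,-0.14,0,0,1, 0,-0.27,0.25,-0.18,0,0,1, 0,-0.33,0.31,-0.22,0,0,1, 0,-0.39,0.37,-0.26,0,0,1, 0,-0.45,0.43,-0.3,0,0,1, 0,-0.5,0.475,-0.32,0,0,1, 0,-0.53,0.505,-0.335,0,0,1, 0,-0.547,0.519,-0.335,0,0,1, 0,-0.547,0.519,-0.335,0,0,1]';  python3 - <<'E'
from h import *
from plant import bot
go(.501,.209,.235,-62)
o=[]
for n,(a,b,c,e) in(("top",(150,200,270,320)),("side",(220,260,340,380))):
    d=bot.get_image(n);np.savez("pics/%s7.npz"%n,**d);o.append(cv2.resize(d["image"][b:e,a:c],(400,400),interpolation=3))
cv2.imwrite("pics/v7.png",cv2.convertScaleAbs(np.hstack(o)[...,::-1],alpha=1.5))
E
```

```text
time: 19.5
position: [0.501, 0.2094, 0.2502]
eef_rot: [1.949, 0.485, -1.948]
ft_force: [-0.3, 0.4, -3.6]
finger_gap: 0.0222
yaw now -62.02 q6 1.398 shift [0.0508, 0.0012, 0.0006] turn [-0.0001, -0.0002, -0.0001]
```

View pics/v7.png

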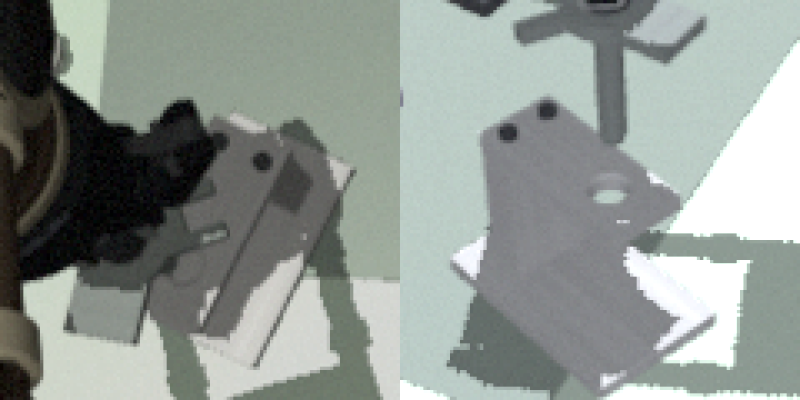

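The side view shows the rod end at (613,143) in the crop, just above and behind the hole at (608,187). I'll measure the rod and hole relative to each other in the side image, and the hole against the plate in the first top image.

Run:
```python
from h import *
d=load("pics/side7.npz");I=d["image"];g=cv2.cvtColor(I,cv2.COLOR_RGB2GRAY)
P=cloud(d)
# rod: cloud points below flange
q=P[262:306,270:300].reshape(-1,3);m=q[(q[:,2]>.14)&(q[:,2]<.195)&(np.hypot(q[:,0]-.501,q[:,1]-.209)<.03)]
E=d["extrinsics"][:3,3]
v=m.mean(0)-E;v=v[:2]/np.hypot(*v[:2]);print("rod surf mean",m.mean(0),len(m),"axis est",m.mean(0)[:2]+v*.0055)
# rod axis lateral from mask columns
for r in (284,290,296):
    row=P[r,265:305];k=np.where((row[:,2]>.12)&(np.hypot(row[:,0]-.501,row[:,1]-.209)<.03))[0]+265;print(r,k.min(),k.max(),(k.min()+k.max())/2)
for zz in (.132,.15,.17,.19):print(zz,proj(d,[[.501,.2094,zz]]))
print("tip row predicted by tcp",proj(d,[[.501,.2094,.1317]]),"hole pred",proj(d,[[.501,.209,.1]]))
print(g[306:328,268:298])
t=load("pics/top0.npz");gt=cv2.cvtColor(t["image"],cv2.COLOR_RGB2GRAY);print(proj(t,[[.501,.209,.1]]));print(gt[270:290,194:217])
```

```text
rod surf mean [0.49739183 0.21155443 0.16819848] 226 axis est [0.50005955 0.20674472]
284 278 286 282.0
290 279 286 282.5
296 279 287 283.0
0.132 [[281.99509228 302.42833902]]
0.15 [[281.55018451 294.08159785]]
0.17 [[281.0460084  284.58978763]]
0.19 [[280.53125814 274.86229284]]
tip row predicted by tcp [[282.00243737 302.56590836]] hole pred [[282.87486358 316.67550128]]
[[ 91  90  88  89  90  91  88  87  90  88  90  90  91  93  90  89  90  89
   93  96 116 127 133 134 133 132 132 131 132 133]
 [ 90  91  90  89  88  91  91  91  92  89  91  88  89  90  88  90  92  90
   88  90  96 110 127 132 134 131 132 132 132 130]
 [ 91  90  90  89  89  88  90  89  92  91  88  91  91  91  90  88  87  91
   90  90  92  95 103 120 128 134 131 133 132 133]
 [ 90  90  91  92  90  90  89  92  93  91  90  89  89  90  89  92  90  90
   93  90  89  91  93  98 117 129 132 133 134 134]
 [ 87  91  89  91  93  90  89  89  91  92  91  90  86  87  89  90  88  90
   89  91  91  91  88  92  95 110 127 133 132 131]
 [ 89  88  89  89  92  89  91  92  92  91  89  90  92  92  92  94  95  92
   90  91  89  88  89  91
[... 3297 characters left out ...]
112 110 110 112 112]
 [112 109 108 108 107  98  80  63  59  57  55  57  57  59  66  86 104 111
  111 109 111 112 105]
 [110 110 111 109 110 108 100  85  64  65  66  64  67  79  89 105 111 112
  110 109 111 109  97]
 [111 109 111 111 112 110 109 104  88  87  87  89  96 102 104 111 112 111
  108 111 114 106  71]
 [109 108 110 110 109 111 111 111 108 106 105 105 108 110 110 112 109 111
  109 111 111  94  46]
 [111 110 111 111 110 109 111 109 111 110 110 110 110 111 111 112 108 109
  111 114 108  72  42]
 [111 110 109 112 110 111 110 108 111 111 108 108 111 110 111 111 109 111
  111 112  95  43  46]
 [109 111 111 109 110 111 108 110 110 111 108 111 111 108 112 110 109 112
  114 105  69  42  55]]
```

Relative to the hole, the rod sits about 2.5 mm along tool +z in the side image, because the jaws don't centre that axis. I'll correct by -2.6 mm, lower the tip to about 4 mm above the plate, and look once more.

```bash
python3 -m inch '[0.02,0,-0.004,0,0,0,1, 0.04,0,-0.0085,0,0,0,1, 0.06,0,-0.0085,0,0,0,1, 0.08,0,-0.0085,0,0,0,1, 0.09,0,-0.0085,0,0,0,1, 0.092,0,-0.0085,0,0,0,1, 0.092,0,-0.0085,0,0,0,1, 0.092,0,-0.0085,0,0,0,1]';  python3 - <<'E'
from h import *
from plant import bot
s=bot.get_state();p=s["position"];print(p)
d=bot.get_image("side");np.savez("pics/side8.npz",**d)
P=cloud(d);c0=np.array(p[:2])
for r in range(284,313,4):
    row=P[r,262:306];k=np.where((row[:,2]>.106)&(row[:,2]<.18)&(np.hypot(*(row[:,:2]-c0).T)<.025))[0]+262
    if len(k):
        z=row[k-262,2].mean();print(r,k.min(),k.max(),(k.min()+k.max())/2,"pred col",proj(d,[[p[0],p[1],z]])[0].round(2),round(z,4))
cv2.imwrite("pics/v8.png",cv2.convertScaleAbs(cv2.resize(d["image"][270:334,250:314],(640,640),interpolation=3)[...,::-1],alpha=1.6))
E
```

```text
time: 20.4
position: [0.5033, 0.2103, 0.2227]
eef_rot: [1.949, 0.485, -1.948]
ft_force: [0.3, -0.8, -3.9]
finger_gap: 0.0222
[0.50328612 0.21026567 0.22267537]
288 277 285 281.0 pred col [279.64 286.55] 0.1658
292 277 285 281.0 pred col [279.86 290.51] 0.1575
296 277 285 281.0 pred col [280.08 294.5 ] 0.149
300 278 285 281.5 pred col [280.28 298.09] 0.1413
304 278 285 281.5 pred col [280.5 302.1] 0.1326
308 278 286 282.0 pred col [280.73 306.36] 0.1232
312 279 285 282.0 pred col [280.93 309.98] 0.1152
```

View pics/v8.png

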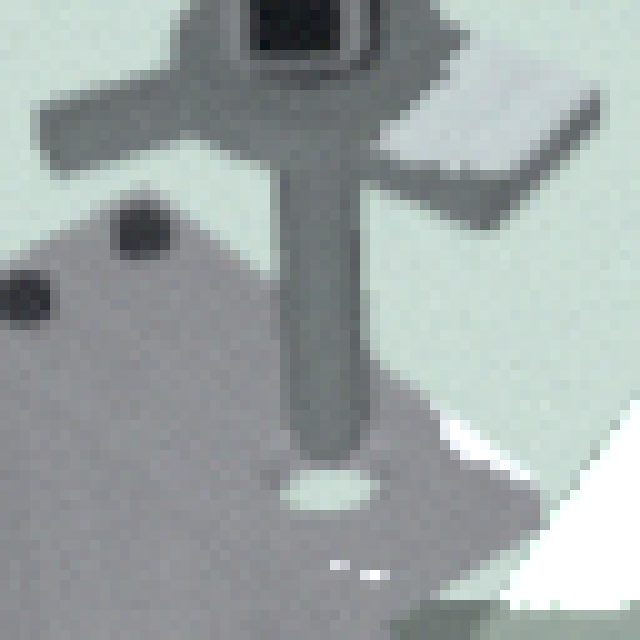

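The rod tip lies over the hole within about 1 mm: tip column 282.7, hole centre column 282.3, and the depths agree. Nudge 0.5 mm and enter slowly, watching the force.

```bash
python3 -m inch '[0.01,0,-0.0015,0,0,0,1, 0.02,0,-0.0015,0,0,0,1, 0.03,0,-0.0015,0,0,0,1, 0.04,0,-0.0015,0,0,0,1, 0.05,0,-0.0015,0,0,0,1, 0.05,0,-0.0015,0,0,0,1, 0.05,0,-0.0015,0,0,0,1]'; python3 -c "
from plant import bot;s=bot.get_state();print(s['ft_force'],s['wrist_torque'])"
```

```text
time: 21.15
position: [0.5034, 0.2104, 0.2072]
eef_rot: [1.948, 0.485, -1.949]
ft_force: [0.4, -0.4, -4.3]
finger_gap: 0.0223
[ 0.37439624 -0.39688461 -4.27259999] [ 0.0452074  -0.04357455  0.02929613]
```

Tip is about 11 mm below the plate top with no contact force. Lower on.

```bash
python3 -m inch '[0.02,0,0,0,0,0,1, 0.04,0,0,0,0,0,1, 0.06,0,0,0,0,0,1, 0.08,0,0,0,0,0,1, 0.1,0,0,0,0,0,1, 0.12,0,0,0,0,0,1, 0.14,0,0,0,0,0,1, 0.16,0,0,0,0,0,1, 0.18,0,0,0,0,0,1, 0.2,0,0,0,0,0,1, 0.213,0,0,0,0,0,1, 0.213,0,0,0,0,0,1]'; python3 -c "
from plant import bot;s=bot.get_state();print(s['ft_force'],s['wrist_torque'])"
```

```text
time: 22.35
position: [0.5029, 0.2102, 0.1426]
eef_rot: [1.947, 0.485, -1.95]
ft_force: [-0.7, -0.6, -3.0]
finger_gap: 0.0222
[-0.66319757 -0.571021   -2.9652562 ] [ 0.00324498  0.01452932 -0.03281261]
```

Final approach in 0.6 mm steps, about 4 mm.

```bash
python3 -m inch '[0.002,0,0,0,0,0,1, 0.004,0,0,0,0,0,1, 0.006,0,0,0,0,0,1, 0.008,0,0,0,0,0,1, 0.01,0,0,0,0,0,1, 0.012,0,0,0,0,0,1, 0.014,0,0,0,0,0,1, 0.014,0,0,0,0,0,1]'
```

```text
time: 23.15
position: [0.5034, 0.2104, 0.1392]
eef_rot: [1.948, 0.485, -1.949]
ft_force: [0.3, -0.1, -3.4]
finger_gap: 0.0221
```

```bash
python3 -m inch '[0.001,0,0,0,0,0,1, 0.002,0,0,0,0,0,1, 0.003,0,0,0,0,0,1, 0.004,0,0,0,0,0,1, 0.004,0,0,0,0,0,1]';python3 -m inch '[0.001,0,0,0,0,0,1, 0.002,0,0,0,0,0,1, 0.003,0,0,0,0,0,1, 0.003,0,0,0,0,0,1]'
```

```text
time: 23.65
position: [0.5035, 0.2104, 0.1386]
eef_rot: [1.949, 0.485, -1.948]
ft_force: [-0.9, -0.7, 1.1]
finger_gap: 0.0221
time: 24.05
position: [0.5035, 0.2104, 0.1386]
eef_rot: [1.948, 0.485, -1.949]
ft_force: [-4.8, -0.9, 7.6]
finger_gap: 0.0225
```

The flange bears on the plate: the force went from -4 to +7.6 N. Release and rise.

```bash
python3 -m inch '[0,0,0,0,0,0,0.4, 0,0,0,0,0,0,0, 0,0,0,0,0,0,-0.5, 0,0,0,0,0,0,-1, 0,0,0,0,0,0,-1, 0,0,0,0,0,0,-1, 0,0,0,0,0,0,-1, 0,0,0,0,0,0,-1]'; python3 -m inch '[-0.05,0,0,0,0,0,-1, -0.1,0,0,0,0,0,-1, -0.17,0,0,0,0,0,-1, -0.25,0,0,0,0,0,-1, -0.35,0,0,0,0,0,-1, -0.45,0,0,0,0,0,-1, -0.5,0,0,0,0,0,-1, -0.5,0,0,0,0,0,-1, -0.5,0,0,0,0,0,-1, -0.5,0,0,0,0,0,-1]'
python3 - <<'E'
from h import *
from plant import bot
d=bot.get_image("side");np.savez("pics/side9.npz",**d);P=cloud(d)
q=P[250:340,240:320].reshape(-1,3);m=q[(q[:,2]>.104)&(q[:,2]<.113)&(np.hypot(q[:,0]-.503,q[:,1]-.21)<.06)];print(len(m),np.median(m[:,2]))
A=np.c_[m[:,:2],np.ones(len(m))];print("flange tilt",np.linalg.lstsq(A,m[:,2],rcond=None)[0])
m=q[(q[:,2]>.155)&(q[:,2]<.17)];print("shank top",len(m),m.mean(0))
o=[]
for n in("side","top"):
    e=bot.get_image(n)["image"];o.append(e[200:400,220:420] if n=="side" else e[140:340,120:320])
cv2.imwrite("pics/v9.png",cv2.convertScaleAbs(cv2.resize(np.hstack(o),(800,400),interpolation=3)[...,::-1],alpha=1.4))
E
```

```text
time: 24.85
position: [0.5034, 0.2104, 0.1371]
eef_rot: [1.949, 0.485, -1.949]
ft_force: [0.2, -0.8, -0.5]
finger_gap: 0.0854
time: 25.85
position: [0.5023, 0.21, 0.2853]
eef_rot: [1.945, 0.485, -1.952]
ft_force: [-0.6, 0.4, 0.1]
finger_gap: 0.0852
623 0.10767954276202885
flange tilt [ 0.00494297 -0.005307    0.10637427]
shank top 138 [0.50127426 0.21105261 0.15956255]
```

View pics/v9.png

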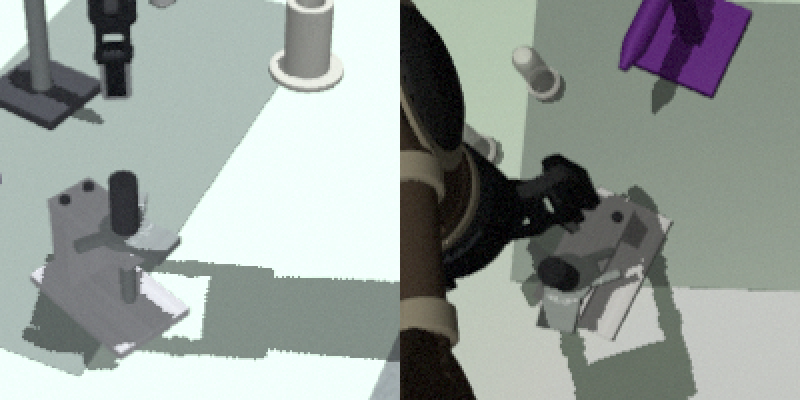

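The core sits in the bracket: flange top measures 0.1077 m (0.108 expected), tilt is about 0.4°, and the rod shows below the plate. The gripper is clear, and both preforms in the top view stand. Hand in.

```bash
python3 -c "
from h import *
from plant import bot
a=cloud(load('pics/side0.npz'));b=cloud(bot.get_image('side'))
for r in((150,345,148,192),(135+15,230,285,315),(300,355,150,176),(335,388,170,198)):
    x=a[r[0]:r[1],r[2]:r[3]] if r[0]!=150 else a[160:206,290:312];y=b[r[0]:r[1],r[2]:r[3]] if r[0]!=150 else b[160:206,290:312]
    print([np.round(np.median(t.reshape(-1,3)[(t.reshape(-1,3)[:,2]>.03)&(t.reshape(-1,3)[:,2]<.12)],0),4).tolist() for t in(x,y)])
print(bot.close_job())"
```

```text
[[0.7001, -0.2693, 0.0683], [0.7001, -0.2698, 0.0671]]
[[0.7001, -0.2693, 0.0683], [0.7001, -0.2698, 0.0671]]
[[0.6983, 0.2773, 0.0749], [0.6985, 0.2773, 0.075]]
[[0.6282, 0.3332, 0.0697], [0.6279, 0.333, 0.0701]]
the job is handed in; nothing more can be done
None
```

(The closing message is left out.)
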